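Crib-stack the slats and sort the clock scrap

ROBOT

A 6-joint arm with a two-finger parallel gripper is mounted at the origin on the work surface. World frame = base frame: x ahead of the robot, y to its left, z up, the work surface at z = 0. Lengths are in m, angles in rad, forces in N, time in s.
With the tool pointing down it reaches from about 0.4 to 0.825 m from the base axis. Payload 7 kg.
Tool frame: the origin (TCP) lies on the centre line of the jaws, within the pads' length; the fingertips stand 25 mm ahead of it and the grasp point (between the pads) lies 6 mm ahead of it; z points along the fingers, y is the line along which they close (so a half turn about z gives the same grasp; the last joint's range is limited). The gripper opens to 88 mm and grips with 3 to 60 N. Pads are 19 mm wide; open, the fingers measure 130 mm over their backs; the gripper's body (78 mm by 193 mm) begins 47 mm behind the grasp point.
Start: joints at [1.41, 0.359, 0.012, 0, -1.224, -0.288], TCP at [0.293, 0.608, 0.252] pointing down, gripper open.
Joint ranges: [-3.07, 3.07], [-1.43, 2.12], [-1.02, 1.25], [-3.03, 1.67], [-3.05, -0], [-3.03, 3.03]. Speed limits (rad/s): [2.39, 2.39, 3.01, 3.14, 3.14, 3.14].

INTERFACE

Orientations are given as a unit quaternion [w, x, y, z].
In Python, from workcell import env gives the robot as it stands. The module is installed in compiled form; this text tells all that it offers.
- The arm moves only by the shell command python3 -m crank 'ROWS'. ROWS is JSON, a list of rows, each a list of 3 entries, a list of its own where there are three numbers: the closure, from 0 (fully open) to 1 (shut), then the shift along the tool's x, y, z in cm, then the turn about the tool's z in rad. In form: [[hand, [dx, dy, dz], spin], ...]. A call has exactly 10 rows; each row is the pose to reach, as a shift and turn from the pose commanded when the call began, along the tool's axes at that moment; what a row does not reach only later rows make up. A row lasts 1/8 s, in which the tool goes at most 62.5 mm and 10.7 degrees, less where a joint would pass 70% of its speed; a pose out of reach is approached as far as the arm can. A call with a gripper value outside its range is refused whole. The fingers move at their own pace and stop on an object; the grip force is fixed at half the most. Time passes only in rows, so rows that repeat a pose let the fingers close, or fill a call up. It gives the time, the measured TCP pose, the force, the opening and the grip force at its end, in the units of the state.
- env.get_obs(): the state, without advancing time (a new reading comes with each control period).
- env.get_image(name): name is "scene" or "top" or "wrist"; returns a dict with "pixels" (420x560x3 uint8, red, green, blue), "z_map" (420x560 float32, m along the optical axis (not along the pixel's ray), 0 where there is no reading), "fx", "fy", "cx", "cy" (pixels), "k1" (the pictures are not rectified: a ray, as slopes to the right and down, at radius r is drawn at 1 + k1 r^2 times it, then the intrinsics apply), "rvec" (rotation vector, rad) and "tvec" (3), from world to camera coordinates, as OpenCV has them. Camera axes: x right, y down, z forward; pixel columns grow to the right and rows downward; lengths in m; the calibration is good to about 2 mm. A picture is of the moment at which its call begins.
- env.sign_off(): hands the job in; it is judged then, once.
The state is a dict: "t": time; "joint_pos": joint angles; "dq": joint speeds; "effort": joint torques, N m; "position": TCP position; "orientation": TCP orientation; "contact_force": force on the tool from outside, world axes, zero at the start; "wrist_torque": the same for the moment, N m; "width": finger opening in m; "grip_force": force on a finger pad.
Only numpy, scipy, OpenCV 4.12 (cv2) and the standard library are available. Lean on these libraries where they do the work, as an engineer would, in place of code of your own. Each camera call takes 0.05 s, during which the arm holds its last target. There are 200 camera calls.

TASK

Clear the bench: set the forward-tipped wooden bin fully back upright with the brass wheels in it, and put the steel keys in the red tin tray. Stack all the oak slats flat on the stacking board to air, two to a layer: the first pair on the green bands, each further pair squarely crosswise on the pair below with the same spacing and centred over the board (an odd last slat goes on top in either of the two places of its layer). Leave the dial, the lead weight and the oil bottle alone.

Things in the scene. Friction and masses are not known exactly. Their poses are not given: they have to be found in the camera images.
- board: square dark wooden stacking board, 180 x 180 mm, 20 mm thick, fixed; origin at the centre of its underside, z up. Two green bands on top, each 130 x 24 mm, run along its x, centre lines at y = +40 and -40 mm: the first pair of slats lies on them. Layer 2 runs along the board's y, centre lines at x = +40 and -40 mm; layer 3 as layer 1
- bin_stand: two fixed low wooden cheeks (tops 105 mm above the bench, outer faces 119 mm to either side of the middle) that carry the tilting wooden bin; origin on the bench under the middle of the upright bin; its x axis points level from the bin's front to its back (the front looks towards the robot), z up
- bin (a joint): tilt of the bin on its iron pins, rad: 0 = upright (against a stop), growing as it tips forward, front rim towards the robot and down (0.7 at most). Pin axis: parallel to the stand's y, at x = -25, z = 75 mm in its frame. Stiff pins (about 0.45 N m of friction): it stays where left; 5 to 10 N level along the stand's +x on the front rim rights it
- bin_in (a point): centre of the bin's inner floor (it tilts with the bin, z out of the mouth; the inside is 120 mm in x, 180 mm in y and 105 mm deep). Upright, it is 50 mm above the bench and the rim 155 mm above the bench
- bin_back (a point): middle of the inner top edge of the bin's back wall (walls 10 mm thick); it tilts with the bin. Upright, it is at x = 60 mm, y = 0, z = 155 mm in the stand's frame; the outside of the front wall is then at x = -70 mm
- tray: red-painted open tin tray, 150 x 150 x 40 mm high, walls and floor 4 mm, fixed; origin at the centre of its underside, z up
- slat_1: pale oak slat, 130 x 24 x 16 mm (x, y, z), 40 g; origin at its centre, starts lying flat; 4 to 6 of these slats are present
- slat_2: pale oak slat, 130 x 24 x 16 mm (x, y, z), 40 g; origin at its centre, starts lying flat; 4 to 6 of these slats are present
- slat_3: pale oak slat, 130 x 24 x 16 mm (x, y, z), 40 g; origin at its centre, starts lying flat; 4 to 6 of these slats are present
- slat_4: pale oak slat, 130 x 24 x 16 mm (x, y, z), 40 g; origin at its centre, starts lying flat; 4 to 6 of these slats are present
- slat_5: pale oak slat, 130 x 24 x 16 mm (x, y, z), 40 g; origin at its centre, starts lying flat; 4 to 6 of these slats are present
- slat_6: pale oak slat, 130 x 24 x 16 mm (x, y, z), 40 g; origin at its centre, starts lying flat; 4 to 6 of these slats are present
- wheel_1: scrap brass clock wheel: toothed disc 60 mm across and 8 mm thick with a hub 18 mm in diameter standing up to 34 mm above its underside; about 160 g; origin at the centre of its underside, z along the hub; may be absent
- wheel_2: scrap brass clock wheel: toothed disc 60 mm across and 8 mm thick with a hub 18 mm in diameter standing up to 34 mm above its underside; about 160 g; origin at the centre of its underside, z along the hub; may be absent
- key_1: rusty steel winding key, 108 mm long, 12 mm thick, about 90 g; origin on its shaft at mid-thickness, x along the shaft: square shaft 12 mm wide from x = -20 to +50 mm, round bow 45 mm long by 45 mm wide centred on x = -36 mm, a 16 mm long bit sticking out to y = +26 mm at x = 28 to 44 mm; may be absent
- key_2: rusty steel winding key, 108 mm long, 12 mm thick, about 90 g; origin on its shaft at mid-thickness, x along the shaft: square shaft 12 mm wide from x = -20 to +50 mm, round bow 45 mm long by 45 mm wide centred on x = -36 mm, a 16 mm long bit sticking out to y = +26 mm at x = 28 to 44 mm; may be absent
- dial: cracked white porcelain clock dial, 140 mm across, 7 mm thick, lying flat; origin at the centre of its underside; not to be disturbed
- weight: grey lead pendulum weight, 60 mm across, 110 mm tall, standing; origin under its centre; not to be disturbed
- oil: amber oil bottle, 48 mm across, 110 mm tall, standing; origin under its centre; not to be disturbed

How it is judged:
By the outcome, as a careful person would: the job done as asked, in the order asked, and still so for the second after the job is handed in, with the robot touching nothing.
Of slat_1, slat_2, slat_3, slat_4, slat_5, slat_6 only 4 to 6 are there at a start; the rules pass over those that are not, and their reading is None.
Of wheel_1, wheel_2, key_1, key_2 only 2 to 3 are there at a start; the rules pass over those that are not, and their reading is None.
At some moment in a run one of wheel_1, wheel_2, key_1, key_2 may be knocked a few centimetres aside while the robot is not near it.
Once in a run the grip may slacken for a moment while it holds something.
It also fails if it takes over 210 s, if anything falls off the work surface, if the arm or the gripper's body presses on something with over 40 N, if the wrist force passes 120 N, or if a joint passes its speed limit or range.

## Working session

There is one attempt and no reset: what is moved stays moved. The work goes in short steps, Python scripts to look and compute and a shell command to move; the robot and the scene stay as the last step left them, time stands still between calls to the robot, and variables do not carry over. Pictures are saved under pics/ and viewed, at most 14 in all, crops included, and the job is handed in when it is done.

```bash
mkdir -p pics; cat > h.py <<'E'
import numpy as np, cv2
from workcell import env
def grab(n):
    im=env.get_image(n); np.savez(''+n+'.npz',**im); return im
def load(n): return dict(np.load(''+n+'.npz'))
def save(im,f,box=None,s=1):
    p=im['pixels'][:,:,::-1]
    if box: p=p[box[1]:box[3],box[0]:box[2]]
    cv2.imwrite('pics/'+f,cv2.resize(p,None,fx=s,fy=s,interpolation=cv2.INTER_CUBIC))
def cloud(im):
    H,W=im['z_map'].shape
    u,v=np.meshgrid(np.arange(W),np.arange(H))
    K=np.array([[im['fx'],0,im['cx']],[0,im['fy'],im['cy']],[0,0,1]],float)
    d=np.array([float(im['k1']),0,0,0])
    pts=np.stack([u,v],-1).reshape(-1,1,2).astype(float)
    n=cv2.undistortPoints(pts,K,d).reshape(H,W,2)
    z=im['z_map']
    c=np.dstack([n[...,0]*z,n[...,1]*z,z])
    R=cv2.Rodrigues(np.array(im['rvec'],float))[0]
    return (c-np.array(im['tvec']).reshape(3))@R
def at(im,u,v):
    return cloud(im)[int(v),int(u)]
E
python3 - <<'E'
from h import *
o=env.get_obs(); print({k:np.round(v,3).tolist() for k,v in o.items()})
for n in ('top','scene'):
    im=grab(n); save(im,n+'0.png',s=1.42)
    print(n,im['fx'],im['k1'],im['tvec'],im['rvec'])
E
```

```text
{'t': 0.0, 'joint_pos': [1.41, 0.359, 0.011, -0.0, -1.224, -0.288], 'dq': [-0.002, 0.001, -0.001, -0.001, 0.0, 0.001], 'effort': [-0.001, -58.272, 29.306, 6.997, 0.007, -0.0], 'position': [0.293, 0.608, 0.251], 'orientation': [0.001, 0.975, -0.223, -0.0], 'contact_force': [0.303, 0.319, -0.685], 'wrist_torque': [0.05, -0.007, -0.023], 'grip_force': 0.0, 'width': 0.088}
top 393.3810308174257 0.03830747818555381 [-0.01876344  0.57560289  0.87575251] [ 2.19037607 -2.01562604  0.21365342]
scene 430.12482069793606 -0.12705152773057757 [ 0.32304846 -0.15819916  1.51769536] [ 1.14834457  2.13729976 -1.18602625]
```

View pics/top0.png

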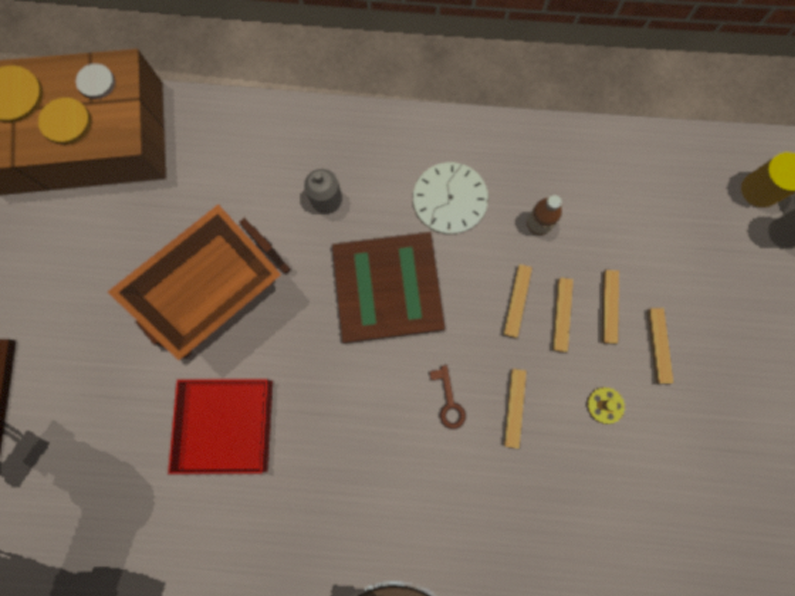

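View pics/scene0.png

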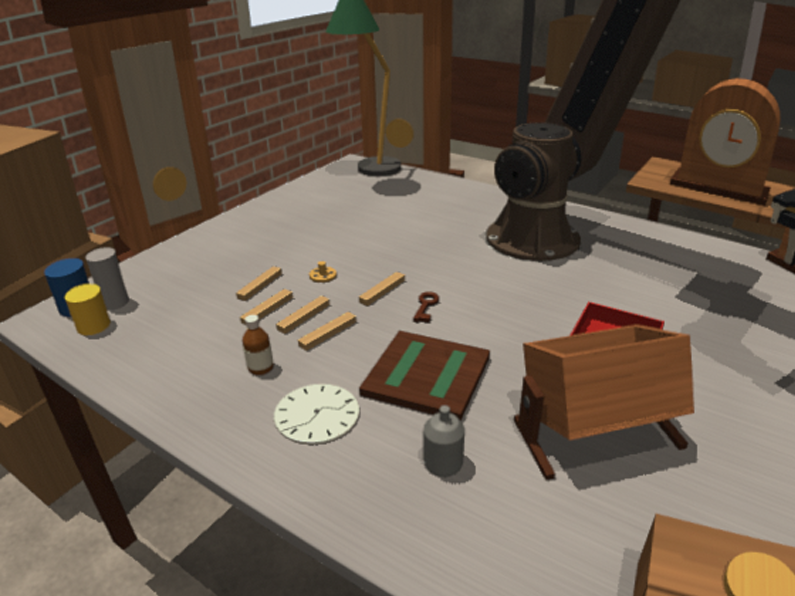

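Top view (795x596): key near (450,400), wheel (606,405), five slats at right, board (388,287), bin (195,282), tray (222,425), weight (322,190), dial (450,197), oil (546,212). There is one wheel, one key and five slats. I'll measure them all by height.

```bash
cat > m.py <<'E'
from h import *
def comps(im,lo=0.006,hi=0.3,amin=60):
    P=cloud(im); m=((P[...,2]>lo)&(P[...,2]<hi)&(im['z_map']>0)).astype(np.uint8)
    n,l,st,c=cv2.connectedComponentsWithStats(m,connectivity=4)
    for i in range(1,n):
        if st[i,4]<amin: continue
        q=P[l==i]; top=np.percentile(q[:,2],80)
        t=q[(q[:,2]>top-0.004)]
        (cx,cy),(w,h),a=cv2.minAreaRect((t[:,:2]*1000).astype(np.float32))
        if w<h: w,h,a=h,w,a+90
        print(i,'px',np.round(c[i]).tolist(),'n',st[i,4],'top',round(top*1000,1),'max',round(q[:,2].max()*1000),'rect c',round(cx,1),round(cy,1),'wh',round(w,1),round(h,1),'ang',round((a+90)%180-90,1),'mean',np.round(t[:,:2].mean(0)*1000,1))
E
python3 - <<'E'
from m import *
im=load('top'); comps(im)
P=cloud(im); print('table',np.round(P[350,300]*1000),np.round(P[230,420]*1000), np.round(P[150,130]*1000))
# hsv
hsv=cv2.cvtColor(im['pixels'],cv2.COLOR_RGB2HSV)
g=((hsv[...,0]>50)&(hsv[...,0]<90)&(hsv[...,1]>80)).astype(np.uint8)
n,l,st,c=cv2.connectedComponentsWithStats(g)
for i in range(1,n):
    if st[i,4]>200:
        q=P[l==i]*1000; print('green',st[i,4],cv2.minAreaRect(q[:,:2].astype(np.float32)),q.mean(0))
# bin corners rim px (795 frame)
for u,v in [(217,211),(273,271),(181,352),(116,292),(205,283),(195,247),(250,240)]:
    print('bin',u,v,np.round(P[round(v/1.42),round(u/1.42)]*1000))
for u,v in [(180,384),(267,384),(265,469),(173,469),(222,425)]:
    print('tray',u,v,np.round(P[round(v/1.42),round(u/1.42)]*1000))
E
```

```text
1 px [56.0, 85.0] n 10503 top 108.7 max 117 rect c 843.1 621.8 wh 226.8 183.9 ang -75.1 mean [848.3 649.3]
23 px [543.0, 127.0] n 1008 top 80.4 max 85 rect c 839.7 -586.5 wh 70.6 43.8 ang -1.5 mean [ 838.8 -588.6]
28 px [316.0, 139.0] n 1730 top 9.5 max 14 rect c 778.8 -34.3 wh 137.5 137.2 ang 79.5 mean [777.6 -34.1]
29 px [227.0, 134.0] n 642 top 87.4 max 113 rect c 755.2 193.0 wh 41.7 40.8 ang -81.4 mean [754.3 191.4]
42 px [384.0, 151.0] n 486 top 89.5 max 114 rect c 742.7 -201.1 wh 24.4 22.8 ang 4.3 mean [ 739.9 -199.9]
48 px [137.0, 199.0] n 6693 top 130.3 max 194 rect c 554.9 346.4 wh 201.5 147.8 ang -44.1 mean [544.2 357.2]
53 px [552.0, 162.0] n 360 top 52.7 max 71 rect c 759.8 -613.9 wh 49.8 13.3 ang -2.0 mean [ 756.7 -612. ]
54 px [186.0, 172.0] n 309 top 105.6 max 109 rect c 640.4 274.2 wh 49.7 13.8 ang 46.4 mean [640.2 273.9]
65 px [272.0, 202.0] n 5067 top 22.3 max 28 rect c 599.7 65.3 wh 179.8 179.6 ang 12.2 mean [597.5  65.1]
75 px [364.0, 211.0] n 546 top 17.9 max 22 rect c 593.9 -166.1 wh 130.9 26.5 ang -8.9 mean [ 594.5 -165.6]
78 px [430.0, 216.0] n 579 top 18.0 ma
[... 934 characters left out ...]
 -1.] [ 560. -309.    0.] [709. 449.  -1.]
green 412 ((525.3221435546875, 15.125024795532227), (293.02301025390625, 28.81920051574707), 7.073178291320801) [606.34446867  25.07049747  23.71979856]
green 417 ((511.830322265625, 75.57432556152344), (294.6282043457031, 34.001983642578125), 19.066328048706055) [589.68548616 103.14195557  23.65708963]
bin 217 211 [651. 317. 188.]
bin 273 271 [581. 238. 131.]
bin 181 352 [445. 361. 126.]
bin 116 292 [518. 442. 186.]
bin 205 283 [569. 368.  60.]
bin 195 247 [623. 385.  84.]
bin 250 240 [621. 272. 158.]
tray 180 384 [401. 393.  28.]
tray 267 384 [412. 247.  37.]
tray 265 469 [276. 236.  15.]
tray 173 469 [266. 380.  28.]
tray 222 425 [339. 322.   4.]
```

```bash
cat > plan.py <<'E'
from h import *
def pose():
    o=env.get_obs(); w,x,y,z=o['orientation']
    tx=np.array([1-2*(y*y+z*z),2*(x*y+w*z),2*(x*z-w*y)])
    return np.array(o['position'])*1000,np.degrees(np.arctan2(tx[1],tx[0])),o
def plan(wps,start=None):
    """wps: list of calls, each a list of (name,x,y,z mm,phi deg or None)"""
    if start is None:
        p,f,o=pose(); print('t',round(o['t'],2),'pos',np.round(p,1),'phi',round(f,1),'w',round(o['width'],4),'F',np.round(o['contact_force'],1))
    else: p,f=np.array(start[:3],float),start[3]
    for call in wps:
        last=(p,f)
        for nm,x,y,z,ph in call:
            if ph is None: ph=last[1]
            d=(ph-f+90)%180-90
            a=np.radians(f); D=np.array([x,y,z])-p
            s=[D[0]*np.cos(a)+D[1]*np.sin(a), D[0]*np.sin(a)-D[1]*np.cos(a), -D[2]]
            print(nm,np.round(np.array(s)/10,2).tolist(),'spin',round(-np.radians(d),3),'rows>=',round(max(np.linalg.norm(np.array([x,y,z])-last[0])/62.5,abs(f+d-last[1])/10.7),1))
            last=(np.array([x,y,z],float),f+d)
        p,f=last; print('--',np.round(p,1),round(f,1))
O=np.array([576,370.]); a=np.radians(46.8); SX=np.array([np.cos(a),np.sin(a)]); SY=np.array([-SX[1],SX[0]])
def st(x,y): return tuple(O+x*SX+y*SY)
E
python3 - <<'E'
from plan import *
x,y=st(-130,0); x2,y2=st(-100,0);x3,y3=st(-79,0)
plan([[('pre',x,y,250,46.8)],[('low',x,y,135,46.8),('p1',x2,y2,135,None),('p2',x3,y3,135,None)]])
E
```

```text
t 0.1 pos [292.7 607.8 250.7] phi -25.7 w 0.0874 F [-0.1  0.3 -0.6]
pre [31.94, 21.53, 0.07] spin -1.266 rows>= 6.8
-- [487.  275.2 250. ] 46.8
low [0.0, 0.0, 11.5] spin -0.0 rows>= 1.8
p1 [3.0, 0.0, 11.5] spin -0.0 rows>= 0.5
p2 [5.1, -0.0, 11.5] spin -0.0 rows>= 0.3
-- [521.9 312.4 135. ] 46.8
```

```bash
python3 -m crank '[[1,[31.9,21.5,0],-1.266],[1,[31.9,21.5,0],-1.266],[1,[31.9,21.5,0],-1.266],[1,[31.9,21.5,0],-1.266],[1,[31.9,21.5,0],-1.266],[1,[31.9,21.5,0],-1.266],[1,[31.9,21.5,0],-1.266],[1,[31.9,21.5,0],-1.266],[1,[31.9,21.5,0],-1.266],[1,[31.9,21.5,0],-1.266]]'
python3 -m crank '[[1,[0,0,6],0],[1,[0,0,11.5],0],[1,[0,0,11.5],0],[1,[1,0,11.5],0],[1,[1.5,0,11.5],0],[1,[2,0,11.5],0],[1,[2.5,0,11.5],0],[1,[3,0,11.5],0],[1,[3.3,0,11.5],0],[1,[3.6,0,11.5],0]]'
```

```text
t: 1.35
position: [0.4866, 0.2768, 0.2514]
orientation: [0.0, 0.918, 0.397, -0.0]
contact_force: [0.3, 0.1, -0.6]
width: 0.0009
grip_force: 0.0
t: 2.6
position: [0.4986, 0.2881, 0.1365]
orientation: [0.006, 0.918, 0.396, -0.017]
contact_force: [-57.3, -41.7, 50.6]
width: 0.0006
grip_force: 35.6
```

```bash
python3 -m crank '[[1,[-1.5,0,0],0],[1,[-3,0,0],0],[1,[-4,0,0],0],[1,[-4,0,-3],0],[1,[-4,0,-6],0],[1,[-4,0,-6],0],[1,[-4,0,-6],0],[1,[-4,0,-6],0],[1,[-4,0,-6],0],[1,[-4,0,-6],0]]'
python3 - <<'E'
from m import *
im=grab('top'); save(im,'t1.png',(40,100,300,360),2.2)
P=cloud(im)*1000
im2=grab('scene'); save(im2,'s1.png',(330,180,560,380),3)
E
```

```text
t: 3.85
position: [0.4842, 0.273, 0.1961]
orientation: [0.0, 0.918, 0.397, -0.0]
contact_force: [-0.2, 0.7, 0.7]
width: 0.0003
grip_force: 0.0
```

View pics/t1.png

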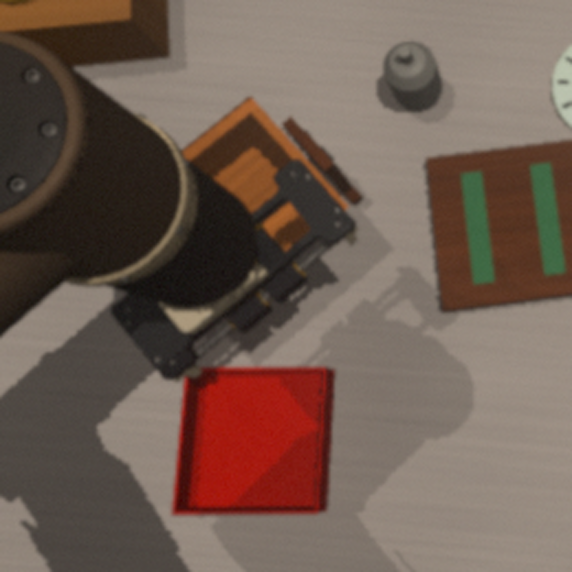

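View pics/s1.png

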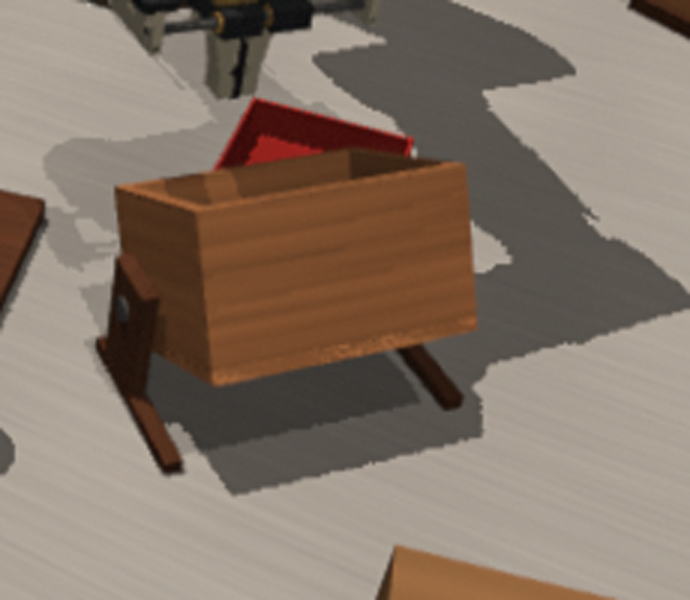

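```bash
python3 - <<'E'
from m import *
from plan import O,SX,SY
for n,box in (('scene0',None),('scene1','scene'),('top','top')):
    if box is None: continue
    im=load(box); P=cloud(im)*1000
    q=P.reshape(-1,3); m=im['z_map'].reshape(-1)>0
    s=np.c_[(q[:,:2]-O)@SX,(q[:,:2]-O)@SY,q[:,2]]
    for y0 in (-80,-60,0,60):
        k=m&(abs(s[:,1]-y0)<8)&(s[:,0]>-140)&(s[:,0]<110)&(s[:,2]>20)&(s[:,2]<215)
        t=s[k]
        b=t[t[:,0]>-10] if len(t) else t
        print(box,y0,len(t))
        for x0 in range(-130,100,10):
            w=t[(t[:,0]>=x0)&(t[:,0]<x0+10)]
            if len(w): print('  ',x0,np.round([w[:,2].min(),w[:,2].max()]),len(w),end=';')
        print()
E
```

```text
scene -80 462
   -110 [124. 126.] 3;   -100 [124. 129.] 15;   10 [185. 192.] 24;   20 [162. 190.] 84;   30 [147. 172.] 76;   40 [132. 155.] 79;   50 [115. 136.] 82;   60 [ 95. 117.] 77;   70 [ 90. 101.] 22;
scene -60 494
   -110 [125. 126.] 3;   -100 [117. 130.] 35;   -90 [114. 123.] 7;   0 [185. 186.] 2;   10 [184. 192.] 26;   20 [166. 190.] 79;   30 [148. 172.] 78;   40 [128. 156.] 80;   50 [110. 135.] 83;   60 [ 93. 119.] 78;   70 [91. 99.] 23;
scene 0 604
   -130 [172. 215.] 105;   -110 [123. 125.] 4;   -100 [115. 129.] 36;   -90 [106. 121.] 35;   10 [182. 192.] 33;   20 [166. 189.] 72;   30 [150. 175.] 71;   40 [126. 156.] 78;   50 [108. 135.] 77;   60 [ 94. 117.] 71;   70 [89. 98.] 22;
scene 60 464
   -110 [124. 126.] 3;   -100 [113. 128.] 41;   -90 [106. 122.] 29;   0 [187. 187.] 1;   10 [185. 193.] 27;   20 [165. 191.] 74;   30 [146. 169.] 69;   40 [126. 153.] 71;   50 [112. 136.] 65;   60 [ 94. 120.] 64;   70 [91. 99.] 20;
top -80 238
   -10 [65. 65.] 1;   0 [60. 69.] 30;   10 [ 66. 192.] 71;   20 [ 70. 179.] 38;   30 [ 76. 164.] 31;   40 [ 82. 149.] 37;   50 [ 85. 120.] 29;   60 [104. 104.] 1;
top -60 290
   -100 [125. 130.] 7;   -90 [106. 118.] 4;   -80 [ 89. 102.] 3;   -70 [72. 84.] 2;   -60 [49. 63.] 2;   -50 [35. 36.] 2;   -40 [39. 44.] 6;   -30 [45. 45.] 1;   -20 [55. 55.] 1;   -10 [52. 65.] 16;   0 [ 58. 188.] 38;   10 [ 65. 195.] 71;   20 [ 70. 188.] 34;   30 [ 73. 164.] 38;   40 [ 80. 150.] 35;   50 [ 86. 132.] 29;   60 [102. 102.] 1;
top 0 1
   50 [92. 92.] 1;
top 60 0
```

The bin is unmoved: its rim locked by friction on the finger, because righting makes the rim rise. The tool has to follow the rim's arc upward.

```bash
python3 -m crank '[[1,[0,0,6],0],[1,[1,0,6],0],[1,[2.0,0,6],0],[1,[2.3,0,5.6],0],[1,[2.65,0,5.1],0],[1,[3.0,0,4.6],0],[1,[3.3,0,4.2],0],[1,[3.6,0,3.9],0],[1,[3.9,0,3.6],0],[1,[3.9,0,3.6],0]]'
```

```text
t: 5.2
position: [0.5116, 0.302, 0.1612]
orientation: [-0.0, 0.918, 0.397, 0.001]
contact_force: [-0.6, -1.7, 1.1]
width: 0.0002
grip_force: 1.1
```

```bash
python3 -m crank '[[1,[0.35,0,-0.35],0],[1,[0.7,0,-0.6],0],[1,[1.0,0,-0.85],0],[1,[1.2,0,-1.0],0],[1,[1.4,0,-1.1],0],[1,[1.6,0,-1.1],0],[1,[1.7,0,-1.1],0],[1,[1.8,0,-1.1],0],[1,[1.8,0,-1.1],0],[1,[1.8,0,-1.1],0]]'
```

```text
t: 6.45
position: [0.5197, 0.311, 0.1707]
orientation: [0.002, 0.918, 0.397, -0.005]
contact_force: [-15.9, -10.9, 8.1]
width: 0.0005
grip_force: 9.3
```

```bash
python3 -m crank '[[1,[-2,0,0],0],[1,[-4,0,0],0],[1,[-6,0,-3],0],[1,[-6,-6,-6],0],[1,[-6,-12,-6],0],[1,[-6,-18,-6],0],[1,[-6,-18,-6],0],[1,[-6,-18,-6],0],[1,[-6,-18,-6],0],[0,[-6,-18,-6],0]]'
python3 - <<'E'
from m import *
from plan import O,SX,SY,pose
print(pose()[:2])
im=grab('scene'); q=cloud(im).reshape(-1,3)*1000; m=im['z_map'].reshape(-1)>0
s=np.c_[(q[:,:2]-O)@SX,(q[:,:2]-O)@SY,q[:,2]]
k=m&(abs(s[:,1])<80)&(s[:,0]>-110)&(s[:,0]<110)&(s[:,2]>20)&(s[:,2]<185)
t=s[k]
for x0 in range(-110,110,10):
    w=t[(t[:,0]>=x0)&(t[:,0]<x0+10)]
    if len(w)>5: print(x0,np.round([w[:,2].min(),w[:,2].max()]),len(w),end='; ')
f=t[(t[:,2]>60)&(t[:,2]<140)&(t[:,0]>40)]; print('\nback face fit',np.polyfit(f[:,2],f[:,0],1),len(f))
r=t[t[:,2]>148]; print('rim fit', np.polyfit(r[:,0],r[:,2],1), r[:,0].min(),r[:,0].max())
im=grab('top'); comps(im)
E
```

```text
t: 7.7
position: [0.3518, 0.3934, 0.2316]
orientation: [0.0, 0.918, 0.397, 0.0]
contact_force: [0.3, 0.1, 0.5]
width: 0.0061
grip_force: 0.0
(array([351.83303448, 393.42837278, 231.56112573]), np.float64(46.71936333961269))
-80 [153. 156.] 35; -70 [ 48. 158.] 2021; -60 [ 48. 157.] 262; -50 [49. 53.] 20; 50 [153. 157.] 43; 60 [ 38. 160.] 2964; 70 [ 43. 154.] 92; 
back face fit [7.25098226e-04 6.80505668e+01] 1970
rim fit [1.16097798e-03 1.53669380e+02] -73.42525317533283 71.16220054951683
1 px [56.0, 85.0] n 10512 top 108.8 max 118 rect c 843.7 621.5 wh 228.0 182.2 ang -75.8 mean [848.4 649.6]
24 px [543.0, 127.0] n 1011 top 80.3 max 86 rect c 840.6 -586.4 wh 70.5 44.3 ang -3.8 mean [ 838.8 -588.8]
27 px [316.0, 139.0] n 1755 top 9.4 max 14 rect c 778.8 -33.9 wh 137.5 137.3 ang -73.1 mean [777.8 -34.2]
34 px [227.0, 134.0] n 643 top 87.5 max 113 rect c 755.8 192.2 wh 42.0 41.0 ang -40.8 mean [753.7 191.3]
42 px [133.0, 194.0] n 7708 top 151.3 max 160 rect c 575.0 369.0 wh 201.3 144.4 ang -43.3 mean [570.4 371.9]
45 px [384.0, 151.0] n 480 top 89.3 max 114 rect c 741.4 -200.6 wh 24.1 2
[... 922 characters left out ...]
 rect c 376.9 377.0 wh 32.1 21.0 ang 48.8 mean [376.9 376.1]
132 px [315.0, 281.0] n 402 top 13.4 max 18 rect c 416.8 -53.9 wh 107.2 41.3 ang 17.2 mean [415.9 -54.2]
135 px [363.0, 287.0] n 599 top 17.5 max 22 rect c 408.2 -170.4 wh 131.1 24.4 ang -3.4 mean [ 407.6 -170.2]
146 px [152.0, 301.0] n 1246 top 40.0 max 46 rect c 338.9 316.0 wh 151.9 148.6 ang -85.4 mean [339.1 315.8]
169 px [426.0, 285.0] n 473 top 11.0 max 38 rect c 424.7 -322.3 wh 58.9 57.7 ang -41.0 mean [ 424.6 -320.9]
198 px [65.0, 308.0] n 916 top 296.8 max 300 rect c 313.4 387.2 wh 129.1 17.7 ang -42.8 mean [329.4 372.3]
596 px [277.0, 416.0] n 257 top 14.6 max 19 rect c 110.8 9.1 wh 104.9 13.2 ang -85.2 mean [109.6   9.8]
```

```bash
python3 - <<'E'
from plan import *
im=load('top'); P=cloud(im)*1000
def near(c,r,lo,hi):
    q=P.reshape(-1,3); return q[(np.hypot(q[:,0]-c[0],q[:,1]-c[1])<r)&(q[:,2]>lo)&(q[:,2]<hi)]
h=near((425,-321),35,26,60); print('hub',len(h),h.mean(0), (h.min(0)+h.max(0))/2)
save(im,'key.png',(290,245,345,310),8)
for u,v in [(444,368),(445,375),(447,385),(449,395),(453,403),(453,415),(453,427)]: print(u,v,np.round(P[round(v/1.42),round(u/1.42)],1))
x,y=h.mean(0)[:2]
plan([[('up',425,100,200,-20),('over',x,y,110,-20)],[('down',x,y,46,-20),('lift',x,y,230,-20)]])
E
```

```text
hub 52 [ 425.12217564 -320.92775841   33.75613144] [ 425.13291198 -322.26447391   32.05923572]
444 368 [464.1 -46.6  11.5]
445 375 [452.1 -47.5  10.7]
447 385 [435.8 -53.6   9.4]
449 395 [419.2 -57.   11.6]
453 403 [405.7 -65.2  10.3]
453 415 [387.  -66.9   3.9]
453 427 [366.  -67.7  10.2]
t 7.8 pos [351.6 393.5 231.5] phi 46.7 w 0.0129 F [0.2 0.  0.1]
up [-16.34, 25.46, 3.15] spin 1.165 rows>= 6.2
over [-46.99, 54.31, 12.15] spin 1.165 rows>= 6.9
-- [ 425.1 -320.9  110. ] -20.0
down [0.0, -0.0, 6.4] spin -0.0 rows>= 1.0
lift [0.0, -0.0, -12.0] spin -0.0 rows>= 2.9
-- [ 425.1 -320.9  230. ] -20.0
```

View pics/key.png

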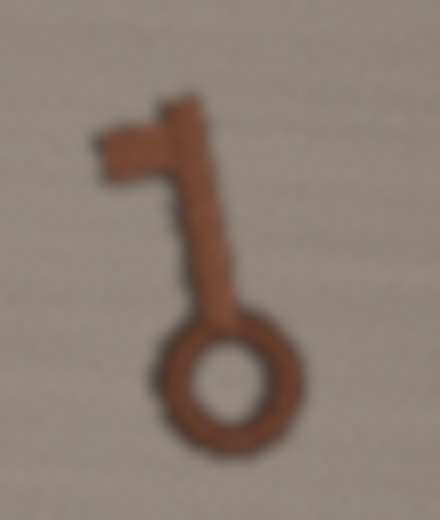

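```bash
python3 -m crank '[[0,[-16.3,25.5,3.1],1.165],[0,[-16.3,25.5,3.1],1.165],[0,[-16.3,25.5,3.1],1.165],[0,[-16.3,25.5,3.1],1.165],[0,[-16.3,25.5,3.1],1.165],[0,[-16.3,25.5,3.1],1.165],[0,[-16.3,25.5,3.1],1.165],[0,[-16.3,25.5,3.1],1.165],[0,[-16.3,25.5,3.1],1.165],[0,[-16.3,25.5,3.1],1.165]]'
python3 - <<'E'
from plan import *
im=load('top'); P=cloud(im)*1000
a=P[258:262,312:316].reshape(-1,3).mean(0); 
x,y=425.1,-321.2
plan([[('over',x,y,100,-20)],[('down',x,y,46,-20),('lift',x,y,230,-20)]])
E
```

```text
t: 9.05
position: [0.4254, 0.1008, 0.2006]
orientation: [-0.0, 0.985, -0.173, 0.0]
contact_force: [-0.4, 0.4, 1.3]
width: 0.0875
grip_force: 0.0
t 9.05 pos [425.4 100.8 200.6] phi -19.9 w 0.0875 F [-0.4  0.4  1.3]
over [14.33, 39.7, 10.06] spin 0.002 rows>= 6.9
-- [ 425.1 -321.2  100. ] -20.0
down [0.0, -0.0, 5.4] spin -0.0 rows>= 0.9
lift [0.0, -0.0, -13.0] spin -0.0 rows>= 2.9
-- [ 425.1 -321.2  230. ] -20.0
```

```bash
python3 -m crank '[[0,[14.3,39.7,4],0],[0,[14.3,39.7,4],0],[0,[14.3,39.7,4],0],[0,[14.3,39.7,4],0],[0,[14.3,39.7,4],0],[0,[14.3,39.7,4],0],[0,[14.3,39.7,7],0],[0,[14.3,39.7,10],0],[0,[14.3,39.7,10],0],[0,[14.3,39.7,10],0]]'
python3 - <<'E'
from plan import *
im=grab('wrist'); q=cloud(im).reshape(-1,3)*1000
h=q[(q[:,2]>24)&(q[:,2]<42)&(np.hypot(q[:,0]-425,q[:,1]+321)<60)]
print(len(h),h.mean(0),h.min(0),h.max(0)); plan([])
E
```

```text
t: 10.3
position: [0.4252, -0.3211, 0.1016]
orientation: [0.0, 0.985, -0.172, 0.0]
contact_force: [-0.5, -0.5, -0.1]
width: 0.0877
grip_force: 0.0
804 [ 426.6047136  -324.42403346   33.57258486] [ 416.6945234  -332.85502829   24.07826879] [ 434.1197269  -315.11107267   36.6116749 ]
t 10.35 pos [ 425.6 -321.   102. ] phi -19.8 w 0.0873 F [0.1 0.6 0.5]
```

```bash
python3 -m crank '[[0,[0,0,5.6],0],[0,[0,0,5.6],0],[1,[0,0,5.6],0],[1,[0,0,5.6],0],[1,[0,0,5.6],0],[1,[0,0,5.6],0],[1,[0,0,0],0],[1,[0,0,-6],0],[1,[0,0,-12.8],0],[1,[0,0,-12.8],0]]'
python3 - <<'E'
from plan import *
plan([[('mid',480,0,230,20)],[('bin',576,370,230,46.8)],[('low',576,370,119,None)]])
E
```

```text
t: 11.6
position: [0.4266, -0.3223, 0.2342]
orientation: [0.001, 0.985, -0.173, 0.005]
contact_force: [-0.5, -0.2, -0.4]
width: 0.0131
grip_force: 0.0
t 11.6 pos [ 426.6 -322.3  234.2] phi -19.9 w 0.0131 F [-0.5 -0.2 -0.4]
mid [-5.95, -32.13, 0.42] spin -0.696 rows>= 5.2
-- [480.   0. 230.] 20.0
bin [21.68, -31.49, -0.0] spin -0.468 rows>= 6.1
-- [576. 370. 230.] 46.8
low [0.0, 0.0, 11.1] spin -0.0 rows>= 1.8
-- [576. 370. 119.] 46.8
```

```bash
python3 - <<'E'
from plan import *
print(pose()[2]['width'])
im=grab('wrist'); q=cloud(im).reshape(-1,3)*1000; save(im,'w1.png')
h=q[(q[:,2]>24)&(q[:,2]<42)&(np.hypot(q[:,0]-425,q[:,1]+321)<80)]
print(len(h),np.median(h,0),h.min(0),h.max(0)); 
im=grab('top'); 
from m import comps; comps(im,amin=300)
E
```

```text
0.01307285086108766
302 [ 426.30729532 -324.22857265   34.3359273 ] [ 416.66708053 -332.73371224   24.97963902] [ 434.17079807 -315.41762638   36.90260965]
1 px [56.0, 85.0] n 10512 top 108.8 max 118 rect c 840.2 625.6 wh 214.1 193.4 ang -75.8 mean [848.6 649.5]
22 px [543.0, 127.0] n 1010 top 80.4 max 85 rect c 840.7 -586.3 wh 71.1 44.1 ang -2.1 mean [ 839.2 -588.7]
30 px [316.0, 139.0] n 1738 top 9.5 max 14 rect c 779.3 -33.5 wh 136.6 136.3 ang 0.6 mean [778.1 -33.6]
34 px [227.0, 134.0] n 642 top 87.1 max 113 rect c 755.7 192.6 wh 42.1 41.8 ang -65.6 mean [753.8 191.8]
42 px [133.0, 194.0] n 7692 top 151.3 max 160 rect c 575.4 369.0 wh 200.9 144.6 ang -43.3 mean [570.7 372.1]
43 px [381.0, 150.0] n 327 top 102.1 max 114 rect c 743.4 -199.0 wh 23.1 16.4 ang -36.5 mean [ 742.3 -199.1]
48 px [552.0, 162.0] n 371 top 52.2 max 72 rect c 757.3 -613.3 wh 44.9 10.7 ang 5.0 mean [ 756.9 -611.7]
51 px [186.0, 172.0] n 309 top 105.5 max 110 rect c 640.2 274.0 wh 49.8 13.6 ang 46.4 mean [639.8 273.7]
59 px [272.0, 202.0] n 5066 top 22.3 max 27 rect c 599.8 65.2 wh 180.0 179.7 ang 12.2 mean [597.8  65.3]
84 px [3.0, 263.0] n 372 top 20.7 max 25 rect c 395.1 690.1 wh 116.2 14.6 ang 11.3 mean [408.9 693.6]
96 px [315.0, 281.0] n 405 top 13.2 max 18 rect c 416.5 -52.7 wh 106.2 41.9 ang 21.7 mean [415.6 -54.6]
97 px [363.0, 278.0] n 384 top 17.8 max 22 rect c 410.7 -170.5 wh 126.1 24.3 ang -3.4 mean [ 429.6 -169.9]
99 px [152.0, 301.0] n 1253 top 40.1 max 46 rect c 339.0 315.7 wh 151.9 148.5 ang -85.4 mean [338.4 317.7]
```

View pics/w1.png

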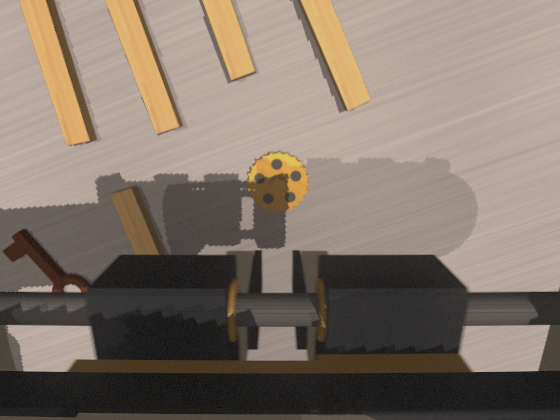

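The wheel is still in place at about (278,182): the fingers closed too slowly. I'll retry pre-closed, with a longer hold.

```bash
python3 -m crank '[[0.5,[0,0,6],0],[0.5,[0,0,10],0],[0.5,[0,0,10],0],[0.5,[0,0,15],0],[0.5,[0,0,18.8],0],[0.5,[0,0,18.8],0],[1,[0,0,18.8],0],[1,[0,0,18.8],0],[1,[0,0,18.8],0],[1,[0,0,18.8],0]]'
python3 -m crank '[[1,[0,0,0],0],[1,[0,0,0],0],[1,[0,0,0],0],[1,[0,0,-5],0],[1,[0,0,-10],0],[1,[0,0,-15],0],[1,[0,0,-18.5],0],[1,[0,0,-18.5],0],[1,[0,0,-18.5],0],[1,[0,0,-18.5],0]]'
python3 - <<'E'
from plan import *
plan([[('mid',480,0,230,20)],[('bin',576,370,230,46.8)],[('low',576,370,119,None)]])
E
```

```text
t: 12.95
position: [0.4253, -0.3216, 0.042]
orientation: [0.0, 0.985, -0.173, 0.001]
contact_force: [-1.6, 1.2, 8.2]
width: 0.0173
grip_force: 30.0
t: 14.2
position: [0.4238, -0.3209, 0.2243]
orientation: [-0.0, 0.985, -0.173, -0.001]
contact_force: [-0.4, -1.0, -1.9]
width: 0.017
grip_force: 30.0
t 14.2 pos [ 423.8 -320.9  224.3] phi -19.9 w 0.017 F [-0.4 -1.  -1.9]
mid [-5.65, -32.08, -0.57] spin -0.697 rows>= 5.2
-- [480.   0. 230.] 20.0
bin [21.68, -31.49, -0.0] spin -0.468 rows>= 6.1
-- [576. 370. 230.] 46.8
low [0.0, 0.0, 11.1] spin -0.0 rows>= 1.8
-- [576. 370. 119.] 46.8
```

```bash
python3 -m crank '[[1,[-5.7,-32.1,-0.6],-0.697],[1,[-5.7,-32.1,-0.6],-0.697],[1,[-5.7,-32.1,-0.6],-0.697],[1,[-5.7,-32.1,-0.6],-0.697],[1,[-5.7,-32.1,-0.6],-0.697],[1,[-5.7,-32.1,-0.6],-0.697],[1,[-5.7,-32.1,-0.6],-0.697],[1,[-5.7,-32.1,-0.6],-0.697],[1,[-5.7,-32.1,-0.6],-0.697],[1,[-5.7,-32.1,-0.6],-0.697]]'
python3 -m crank '[[1,[21.7,-31.5,0],-0.468],[1,[21.7,-31.5,0],-0.468],[1,[21.7,-31.5,0],-0.468],[1,[21.7,-31.5,0],-0.468],[1,[21.7,-31.5,0],-0.468],[1,[21.7,-31.5,0],-0.468],[1,[21.7,-31.5,0],-0.468],[1,[21.7,-31.5,0],-0.468],[1,[21.7,-31.5,0],-0.468],[1,[21.7,-31.5,0],-0.468]]'
python3 - <<'E'
from plan import *
plan([[('low',576,370,119,46.8)]])
im=grab('top'); q=cloud(im)*1000
k=q.reshape(-1,3); k=k[(np.hypot(k[:,0]-415,k[:,1]+54)<90)&(k[:,2]>7)&(k[:,2]<20)&(k[:,1]>-140)]
print('key',len(k),k.mean(0))
E
```

```text
t: 15.45
position: [0.4802, -0.0009, 0.2316]
orientation: [0.0, 0.985, 0.173, -0.0]
contact_force: [0.2, -0.4, -1.5]
width: 0.0169
grip_force: 30.0
t: 16.7
position: [0.5765, 0.3689, 0.2323]
orientation: [-0.0, 0.918, 0.397, 0.0]
contact_force: [-0.3, -0.4, -0.9]
width: 0.0169
grip_force: 30.0
t 16.7 pos [576.5 368.9 232.3] phi 46.8 w 0.0169 F [-0.3 -0.4 -0.9]
low [0.04, -0.11, 11.33] spin -0.001 rows>= 1.8
-- [576. 370. 119.] 46.8
key 404 [412.43312171 -55.23756396  11.55546367]
```

```bash
python3 -m crank '[[1,[0,-0.1,6],0],[1,[0,-0.1,11.2],0],[1,[0,-0.1,11.2],0],[0.6,[0,-0.1,11.2],0],[0.6,[0,-0.1,11.2],0],[0.6,[0,-0.1,11.2],0],[0.6,[0,-0.1,11.2],0],[0.6,[0,-0.1,5],0],[0.6,[0,-0.1,0],0],[0.6,[0,-0.1,0],0]]'
python3 - <<'E'
from plan import *
im=grab('top'); P=cloud(im)*1000
hsv=cv2.cvtColor(im['pixels'],cv2.COLOR_RGB2HSV)
m=(P[...,2]>6)&(P[...,2]<20)&(np.hypot(P[...,0]-415,P[...,1]+54)<85)&(P[...,1]>-130)
k=P[m]; mask=m.astype(np.uint8)
# fit model: render key footprint on points
def inside(l):
    x,y=l.T
    sh=(x>-20)&(x<50)&(abs(y)<6); bit=(x>28)&(x<44)&(y>0)&(y<26)
    r=np.hypot(x+36,y); bow=(r<22.5)&(r>12)
    return sh|bit|bow
from scipy.optimize import differential_evolution
g=np.array([(a,b) for a in np.arange(-65,56,3.) for b in np.arange(-28,30,3.)]); g=g[inside(g)]
from scipy.spatial import cKDTree
T=cKDTree(k[:,:2])
def cost(p):
    c,s=np.cos(p[2]),np.sin(p[2])
    d=k[:,:2]-p[:2]; l=np.c_[d[:,0]*c+d[:,1]*s,-d[:,0]*s+d[:,1]*c]
    w=np.c_[g[:,0]*c-g[:,1]*s,g[:,0]*s+g[:,1]*c]+p[:2]
    return (~inside(l)).mean()+np.minimum(T.query(w)[0],8).mean()/4
r=differential_evolution(cost,[(350,470),(-110,0),(-np.pi,np.pi)],seed=1)
print(r.x[:2],np.degrees(r.x[2]),r.fun,len(k))
x,y,a=r.x; gx,gy=x+5*np.cos(a),y+5*np.sin(a)
print('grasp',gx,gy); ph=np.degrees(a)
plan([[('over',gx,gy,120,ph)],[('down',gx,gy,27,ph)]])
E
```

```text
t: 18.0
position: [0.5776, 0.3723, 0.2375]
orientation: [-0.001, 0.918, 0.398, 0.004]
contact_force: [-0.0, 0.2, -1.0]
width: 0.035
grip_force: 0.0
[420.44606912 -55.58187087] 13.822045549592122 0.2848868746544244 408
grasp 425.30128125674594 -54.38733536545208
t 18.05 pos [576.4 371.6 234.5] phi 46.8 w 0.0351 F [-0.5 -0.5 -0.7]
over [-41.41, 18.13, 11.45] spin 0.576 rows>= 7.5
-- [425.3 -54.4 120. ] 13.8
down [0.0, 0.0, 9.3] spin -0.0 rows>= 1.5
-- [425.3 -54.4  27. ] 13.8
```

```bash
python3 -m crank '[[0.6,[-12,5,0],0.15],[0.6,[-24,10.5,0],0.3],[0.6,[-41.8,17.9,4],0.576],[0.6,[-41.8,17.9,8],0.576],[0.6,[-41.8,17.9,11.4],0.576],[0.6,[-41.8,17.9,11.4],0.576],[0.6,[-41.8,17.9,11.4],0.576],[0.6,[-41.8,17.9,11.4],0.576],[0.6,[-41.8,17.9,11.4],0.576],[0.6,[-41.8,17.9,11.4],0.576]]'
python3 - <<'E'
from plan import *
plan([[('down',420.4,-55.6,27,13.8)]])
im=grab('wrist'); save(im,'w2.png')
q=cloud(im).reshape(-1,3)*1000
q=q[(q[:,2]>7)&(q[:,2]<20)]; q=q[(np.hypot(q[:,0]-415,q[:,1]+54)<75)]
print(len(q),q.mean(0),cv2.minAreaRect(q[:,:2].astype(np.float32)))
im=grab('top'); P=cloud(im)*1000; k=P.reshape(-1,3); k=k[(np.hypot(k[:,0]-576,k[:,1]-370)<50)]; print('bin inside heights',np.percentile(k[:,2],[5,50,90,97]).round()); w=k[(k[:,2]>56)&(k[:,2]<90)]; print(len(w),w.mean(0))
E
```

```text
t: 19.3
position: [0.4203, -0.0564, 0.1174]
orientation: [0.0, 0.993, 0.12, -0.0]
contact_force: [-1.1, 0.1, 0.5]
width: 0.0353
grip_force: 0.0
t 19.3 pos [420.3 -56.4 117.4] phi 13.8 w 0.0353 F [-1.1  0.1  0.5]
down [0.03, -0.08, 9.04] spin -0.0 rows>= 1.4
-- [420.4 -55.6  27. ] 13.8
4342 [417.49610507 -55.32828037  11.64887474] ((414.2705383300781, -52.626487731933594), (106.34928894042969, 44.11416244506836), 25.657573699951172)
bin inside heights [49. 56. 61. 84.]
466 [579.06387139 372.01076826  62.27890305]
```

View pics/w2.png

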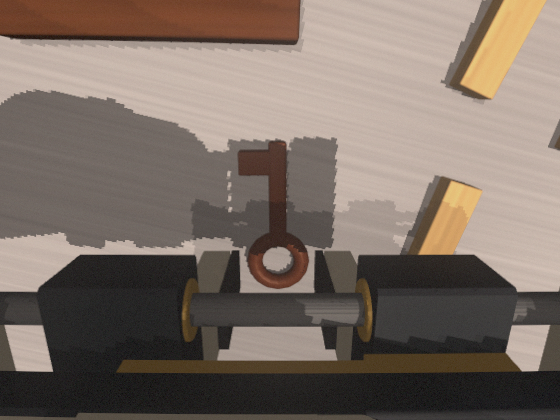

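```bash
python3 -m crank '[[0.6,[0,-0.1,6],0],[0.6,[0,-0.1,8.9],0],[0.6,[0,-0.1,8.9],0],[1,[0,-0.1,8.9],0],[1,[0,-0.1,8.9],0],[1,[0,-0.1,8.9],0],[1,[0,-0.1,8.9],0],[1,[0,-0.1,8.9],0],[1,[0,-0.1,4],0],[1,[0,-0.1,-3],0]]'
python3 - <<'E'
from plan import *
plan([[('over',342,316,150,4.6)],[('down',342,316,33.5,4.6)]])
E
```

```text
t: 20.65
position: [0.4187, -0.0559, 0.1403]
orientation: [0.0, 0.993, 0.12, -0.002]
contact_force: [2.2, 0.2, 0.2]
width: 0.0114
grip_force: 30.0
t 20.65 pos [418.7 -55.9 140.3] phi 13.8 w 0.0114 F [2.2 0.2 0.2]
over [1.43, -37.94, -0.97] spin 0.161 rows>= 6.1
-- [342. 316. 150.] 4.6
down [0.0, 0.0, 11.65] spin -0.0 rows>= 1.9
-- [342.  316.   33.5] 4.6
```

```bash
python3 -m crank '[[1,[1.6,-6.2,-1],0.08],[1,[3.2,-12.5,-1],0.161],[1,[4.5,-18.5,-1],0.161],[1,[3.5,-24.5,-1],0.161],[1,[2.5,-30.5,-1],0.161],[1,[1.4,-36,-1],0.161],[1,[1.4,-37.9,-1],0.161],[1,[1.4,-37.9,-1],0.161],[1,[1.4,-37.9,-1],0.161],[1,[1.4,-37.9,-1],0.161]]'
python3 -m crank '[[1,[0,0,6],0],[1,[0,0,11.3],0],[1,[0,0,11.6],0],[1,[0,0,11.6],0],[0.65,[0,0,11.6],0],[0.65,[0,0,11.6],0],[0.65,[0,0,11.6],0],[0.65,[0,0,11.4],0],[0.65,[0,0,4],0],[0.65,[0,0,-3],0]]'
python3 - <<'E'
from plan import *
from m import comps
plan([]); comps(grab('top'),amin=300)
im=load('top'); P=cloud(im)*1000
k=P.reshape(-1,3); w=k[(np.hypot(k[:,0]-576,k[:,1]-370)<50)&(k[:,2]>56)&(k[:,2]<90)]; print('wheel',len(w),w.mean(0))
E
```

```text
t: 21.9
position: [0.3434, 0.3147, 0.15]
orientation: [0.0, 0.999, 0.039, -0.0]
contact_force: [-0.1, 0.1, -1.2]
width: 0.0114
grip_force: 30.0
t: 23.15
position: [0.3428, 0.3154, 0.1623]
orientation: [0.001, 0.999, 0.04, -0.0]
contact_force: [0.8, 2.1, 0.7]
width: 0.0308
grip_force: 0.0
t 23.15 pos [342.8 315.4 162.3] phi 4.6 w 0.0308 F [0.8 2.1 0.7]
1 px [56.0, 85.0] n 10508 top 108.7 max 118 rect c 845.3 622.4 wh 222.9 198.2 ang -77.5 mean [848.6 649.6]
20 px [543.0, 127.0] n 1011 top 80.4 max 85 rect c 840.1 -586.3 wh 71.0 43.4 ang -1.2 mean [ 839.  -588.7]
26 px [316.0, 139.0] n 1721 top 9.4 max 13 rect c 779.2 -33.0 wh 137.2 136.2 ang 3.0 mean [777.3 -33.6]
30 px [227.0, 134.0] n 643 top 87.4 max 114 rect c 755.9 192.2 wh 43.0 41.6 ang 80.4 mean [754.1 191.3]
39 px [133.0, 194.0] n 7698 top 151.3 max 160 rect c 575.2 368.8 wh 201.4 144.5 ang -43.1 mean [570.6 372.4]
42 px [384.0, 151.0] n 485 top 89.1 max 115 rect c 742.9 -200.5 wh 25.2 24.2 ang 42.9 mean [ 739.8 -199.5]
49 px [552.0, 162.0] n 372 top 52.4 max 70 rect c 759.8 -614.2 wh 49.3 12.7 ang -1.3 mean [ 757. -612.]
54 p
[... 199 characters left out ...]
 64.9]
72 px [364.0, 211.0] n 540 top 18.1 max 22 rect c 593.9 -166.1 wh 130.0 26.5 ang -9.6 mean [ 594.1 -165.6]
76 px [430.0, 216.0] n 572 top 17.8 max 22 rect c 596.5 -327.8 wh 131.6 25.5 ang -0.9 mean [ 596.6 -327.4]
81 px [396.0, 221.0] n 551 top 18.0 max 22 rect c 576.1 -246.0 wh 130.0 24.3 ang -3.4 mean [ 575.5 -245.8]
94 px [465.0, 243.0] n 614 top 17.6 max 21 rect c 536.2 -412.9 wh 129.7 25.2 ang 5.9 mean [ 535.2 -412.6]
107 px [363.0, 287.0] n 601 top 17.7 max 23 rect c 408.2 -170.4 wh 131.1 24.5 ang -3.3 mean [ 407.9 -170.3]
110 px [151.0, 300.0] n 3138 top 246.5 max 271 rect c 347.0 261.5 wh 86.8 75.3 ang -85.6 mean [347.5 250.6]
wheel 455 [579.48774524 371.87567136  62.38779283]
```

```bash
cat > sl.py <<'E'
from plan import *
import sys
S=dict(A=(408.2,-170.4,-3.4),B=(594.2,-166.1,-9.2),C=(576.1,-246.0,-3.0),D=(596.3,-327.8,-0.8),E=(536.2,-412.8,6.0))
T=dict(a=(590.2,103.7,12.1,49),b=(607,25.5,12.1,49),c=(637.7,73,-77.9,65),d=(559.5,56.2,-77.9,65),e=(590.2,103.7,12.1,81))
def go(s,t,via=None):
    x,y,f=S[s]; X,Y,F,Z=T[t]
    w=[]
    if via: w.append([('via',*via,f)])
    w+=[[('overS',x,y,90,f)],[('down',x,y,28,f),('lift',x,y,150,f)],[('overT',X,Y,150,F)],[('near',X,Y,Z+12,F),('down',X,Y,Z,F),('up',X,Y,150,F)]]
    plan(w)
E
python3 -c "
from sl import *
go('A','a',(440,100,170))"
```

```text
t 23.2 pos [345.3 318.8 171. ] phi 4.7 w 0.0305 F [2.1 3.1 7.7]
via [7.64, 22.59, 0.1] spin 0.142 rows>= 3.8
-- [440. 100. 170.] -3.4
overS [-1.57, 27.18, 8.0] spin -0.0 rows>= 4.5
-- [ 408.2 -170.4   90. ] -3.4
down [0.0, -0.0, 6.2] spin -0.0 rows>= 1.0
lift [0.0, -0.0, -6.0] spin -0.0 rows>= 2.0
-- [ 408.2 -170.4  150. ] -3.4
overT [16.54, -28.44, -0.0] spin -0.271 rows>= 5.3
-- [590.2 103.7 150. ] 12.1
near [0.0, 0.0, 8.9] spin -0.0 rows>= 1.4
down [0.0, 0.0, 10.1] spin -0.0 rows>= 0.2
up [0.0, 0.0, -0.0] spin -0.0 rows>= 1.6
-- [590.2 103.7 150. ] 12.1
```

```bash
python3 -m crank '[[0.5,[7.6,22.6,0],0.142],[0.5,[7.6,22.6,0],0.142],[0.5,[7.6,22.6,0],0.142],[0.5,[7.6,22.6,0],0.142],[0.5,[6.6,28,1],0.142],[0.5,[5.8,34,2],0.142],[0.5,[5,40,3],0.142],[0.5,[4,48.9,6],0.142],[0.5,[2.6,49.5,8],0.142],[0.5,[2.6,49.5,8],0.142]]'
python3 -c "
from sl import *
im=grab('wrist'); q=cloud(im).reshape(-1,3)*1000
q=q[(q[:,2]>12)&(q[:,2]<24)&(abs(q[:,1]+170)<30)&(abs(q[:,0]-408)<80)]
print(len(q),cv2.minAreaRect(q[:,:2].astype(np.float32)))
go('A','a')"
```

```text
t: 24.45
position: [0.4057, -0.1774, 0.0791]
orientation: [-0.0, 0.999, -0.033, -0.002]
contact_force: [-0.6, 1.3, -0.1]
width: 0.0439
grip_force: 0.0
7612 ((407.05224609375, -170.40492248535156), (24.026369094848633, 130.51202392578125), 86.88663482666016)
t 24.5 pos [ 407.3 -176.5   80.3] phi -3.7 w 0.0442 F [0.6 0.3 0.2]
overS [0.05, -0.62, -0.97] spin -0.005 rows>= 0.2
-- [ 408.2 -170.4   90. ] -3.4
down [0.0, -0.0, 6.2] spin -0.0 rows>= 1.0
lift [0.0, -0.0, -6.0] spin -0.0 rows>= 2.0
-- [ 408.2 -170.4  150. ] -3.4
overT [16.54, -28.44, -0.0] spin -0.271 rows>= 5.3
-- [590.2 103.7 150. ] 12.1
near [0.0, 0.0, 8.9] spin -0.0 rows>= 1.4
down [0.0, 0.0, 10.1] spin -0.0 rows>= 0.2
up [0.0, 0.0, -0.0] spin -0.0 rows>= 1.6
-- [590.2 103.7 150. ] 12.1
```

```bash
python3 -m crank '[[0.5,[0,-0.6,0],0],[0.5,[0,-0.6,2.5],0],[0.5,[0,-0.6,5],0],[0.5,[0,-0.6,5.2],0],[0.5,[0,-0.6,5.2],0],[1,[0,-0.6,5.2],0],[1,[0,-0.6,5.2],0],[1,[0,-0.6,5.2],0],[1,[0,-0.6,5.2],0],[1,[0,-0.6,5.2],0]]'
python3 -c "
from sl import *
go('A','a')"
```

```text
t: 25.75
position: [0.4094, -0.1694, 0.0296]
orientation: [-0.0, 1.0, -0.031, 0.0]
contact_force: [-2.0, 2.1, 6.6]
width: 0.0233
grip_force: 30.0
t 25.75 pos [ 409.4 -169.4   29.6] phi -3.5 w 0.0233 F [-2.   2.1  6.6]
overS [-0.11, 0.1, -6.04] spin -0.002 rows>= 1.0
-- [ 408.2 -170.4   90. ] -3.4
down [0.0, -0.0, 6.2] spin -0.0 rows>= 1.0
lift [0.0, -0.0, -6.0] spin -0.0 rows>= 2.0
-- [ 408.2 -170.4  150. ] -3.4
overT [16.54, -28.44, -0.0] spin -0.271 rows>= 5.3
-- [590.2 103.7 150. ] 12.1
near [0.0, 0.0, 8.9] spin -0.0 rows>= 1.4
down [0.0, 0.0, 10.1] spin -0.0 rows>= 0.2
up [0.0, 0.0, -0.0] spin -0.0 rows>= 1.6
-- [590.2 103.7 150. ] 12.1
```

```bash
python3 -m crank '[[1,[0,0,-6],0],[1,[3,-3,-12],0],[1,[16.5,-28.4,-12],-0.272],[1,[16.5,-28.4,-12],-0.272],[1,[16.5,-28.4,-12],-0.272],[1,[16.5,-28.4,-12],-0.272],[1,[16.5,-28.4,-12],-0.272],[1,[16.5,-28.4,-12],-0.272],[1,[16.5,-28.4,-12],-0.272],[1,[16.5,-28.4,-12],-0.272]]'
python3 -c "
from sl import *
plan([[('near',591.9,104.1,62,12.1),('down',591.9,104.1,50.2,12.1)]])"
```

```text
t: 27.0
position: [0.5906, 0.1029, 0.1491]
orientation: [0.0, 0.995, 0.104, -0.0]
contact_force: [0.1, -0.0, -0.7]
width: 0.0239
grip_force: 30.0
t 27.0 pos [590.6 102.9 149.1] phi 12.0 w 0.0239 F [ 0.1 -0.  -0.7]
near [0.15, -0.09, 8.71] spin -0.002 rows>= 1.4
down [0.15, -0.09, 9.89] spin -0.002 rows>= 0.2
-- [591.9 104.1  50.2] 12.1
```

```bash
python3 -m crank '[[1,[0.1,-0.1,5],0],[1,[0.1,-0.1,8.7],0],[1,[0.1,-0.1,9.6],0],[1,[0.1,-0.1,9.8],0],[1,[0.1,-0.1,9.9],0],[1,[0.1,-0.1,9.9],0],[0.5,[0.1,-0.1,9.9],0],[0.5,[0.1,-0.1,9.9],0],[0.5,[0.1,-0.1,9.9],0],[0.5,[0.1,-0.1,9.9],0]]'
python3 -m crank '[[0.5,[0,0,-3],0],[0.5,[0,0,-8],0],[0.5,[-5.4,26.6,-8],0.37],[0.5,[-5.4,26.6,-8],0.37],[0.5,[-5.4,26.6,-8],0.37],[0.5,[-5.4,26.6,-8],0.37],[0.5,[-5.4,26.6,-8],0.37],[0.5,[-5.4,26.6,-8],0.37],[0.5,[-5.4,26.6,-8],0.37],[0.5,[-5.4,26.6,-8],0.37]]'
cat > chk.py <<'E'
from sl import *
def chk(zlo,top=True):
    im=grab('top'); P=cloud(im)*1000
    hsv=cv2.cvtColor(im['pixels'],cv2.COLOR_RGB2HSV)
    near=(abs(P[...,0]-599)<120)&(abs(P[...,1]-65)<120)
    m=(near&(P[...,2]>zlo)&(P[...,2]<zlo+22)).astype(np.uint8)
    n,l,st,c=cv2.connectedComponentsWithStats(m,connectivity=4)
    C=np.array([598.6,64.6]); a=np.radians(12.1); u=np.array([np.cos(a),np.sin(a)]); v=np.array([-u[1],u[0]])
    for i in range(1,n):
        if st[i,4]<100: continue
        q=P[l==i]; r=cv2.minAreaRect(q[:,:2].astype(np.float32)); d=np.array(r[0])-C
        print('slat board xy',np.round([d@u,d@v],1),'size',np.round(r[1],1),'ang-12.1:',round((r[2]-12.1+45)%90-45,1),'h',q[:,2].mean().round(1))
    g=near&(hsv[...,0]>50)&(hsv[...,0]<90)&(hsv[...,1]>80)&(P[...,2]<30)
    n,l,st,c=cv2.connectedComponentsWithStats(g.astype(np.uint8))
    for i in range(1,n):
        if st[i,4]>60: d=P[l==i].mean(0)[:2]-C; print('green',st[i,4],np.round([d@u,d@v],1))
E
python3 -c "
from chk import *
chk(30); go('B','b')"
```

```text
t: 28.25
position: [0.592, 0.105, 0.0501]
orientation: [0.0, 0.994, 0.105, -0.0]
contact_force: [-0.2, 0.7, -0.8]
width: 0.0439
grip_force: 0.0
t: 29.5
position: [0.5949, -0.1651, 0.1301]
orientation: [-0.0, 0.997, -0.079, 0.0]
contact_force: [-0.9, -0.7, 0.7]
width: 0.044
grip_force: 0.0
t 29.55 pos [ 594.9 -165.1  130.2] phi -9.1 w 0.0438 F [ 0.4  0.4 -0.5]
overS [-0.05, 0.11, 4.02] spin 0.003 rows>= 0.6
-- [ 594.2 -166.1   90. ] -9.2
down [0.0, -0.0, 6.2] spin -0.0 rows>= 1.0
lift [0.0, -0.0, -6.0] spin -0.0 rows>= 2.0
-- [ 594.2 -166.1  150. ] -9.2
overT [-1.8, -19.12, -0.0] spin -0.372 rows>= 3.1
-- [607.   25.5 150. ] 12.1
near [0.0, 0.0, 8.9] spin -0.0 rows>= 1.4
down [0.0, 0.0, 10.1] spin -0.0 rows>= 0.2
up [0.0, 0.0, -0.0] spin -0.0 rows>= 1.6
-- [607.   25.5 150. ] 12.1
```

```bash
sed -i 's/def chk(zlo,top=True)/def chk(zlo,cam="top")/; s/grab(.top.)/grab(cam)/' chk.py
python3 -m crank '[[0.5,[0,0.1,5],0],[0.5,[0,0.1,9],0],[0.5,[0,0.1,10.2],0],[0.5,[0,0.1,10.2],0],[1,[0,0.1,10.2],0],[1,[0,0.1,10.2],0],[1,[0,0.1,10.2],0],[1,[0,0.1,10.2],0],[1,[0,0.1,10.2],0],[1,[0,0.1,10.2],0]]'
python3 -c "
from chk import *
chk(30,'scene');chk(30,'top');pose()
x=607+.5*.978;y=25.5+.5*.21
plan([[('lift',x,y,150,12.1),('near',x,y,62,12.1),('down',x,y,49,12.1)]])"
```

```text
t: 30.8
position: [0.5952, -0.1674, 0.0292]
orientation: [-0.0, 0.997, -0.08, 0.001]
contact_force: [-0.9, 0.9, 6.9]
width: 0.0239
grip_force: 30.0
slat board xy [ 1.4 40.1] size [133.6  25.4] ang-12.1: -0.4 h 36.1
green 279 [  4.2 -40.9]
t 30.9 pos [ 595.2 -167.4   29.2] phi -9.1 w 0.0235 F [-1.4  1.5  6.2]
lift [-1.85, -19.25, -12.08] spin -0.371 rows>= 3.6
near [-1.85, -19.25, -3.28] spin -0.371 rows>= 1.4
down [-1.85, -19.25, -1.98] spin -0.371 rows>= 0.2
-- [607.5  25.6  49. ] 12.1
```

```bash
python3 -m crank '[[1,[0,0,-6],0],[1,[0,0,-10],-0.05],[1,[-1.8,-19.3,-10],-0.371],[1,[-1.8,-19.3,-10],-0.371],[1,[-1.8,-19.3,-10],-0.371],[1,[-1.8,-19.3,-10],-0.371],[1,[-1.8,-19.3,-10],-0.371],[1,[-1.8,-19.3,-10],-0.371],[1,[-1.8,-19.3,-10],-0.371],[1,[-1.8,-19.3,-10],-0.371]]'
python3 -c "
from chk import *
plan([[('near',608.4,25.8,60,12.1),('down',608.4,25.8,50,12.1)]])
x,y,f=S['C']
plan([[('up',608.4,25.8,130,12.1),('C',x,y,110,f)]],(608.4,25.8,50,12.1))"
```

```text
t: 32.15
position: [0.6074, 0.0251, 0.1281]
orientation: [0.0, 0.995, 0.105, -0.0]
contact_force: [0.6, -0.5, -1.0]
width: 0.0237
grip_force: 30.0
t 32.15 pos [607.4  25.1 128.1] phi 12.0 w 0.0237 F [ 0.6 -0.5 -1. ]
near [0.11, -0.05, 6.81] spin -0.001 rows>= 1.1
down [0.11, -0.05, 7.81] spin -0.001 rows>= 0.2
-- [608.4  25.8  50. ] 12.1
up [0.0, 0.0, -8.0] spin -0.0 rows>= 1.3
C [-8.86, 25.9, -6.0] spin 0.264 rows>= 4.4
-- [ 576.1 -246.   110. ] -3.0
```

```bash
python3 -m crank '[[1,[0.1,-0.1,5],0],[1,[0.1,-0.1,7],0],[1,[0.1,-0.1,7.6],0],[1,[0.1,-0.1,7.8],0],[1,[0.1,-0.1,7.8],0],[1,[0.1,-0.1,7.8],0],[0.5,[0.1,-0.1,7.8],0],[0.5,[0.1,-0.1,7.8],0],[0.5,[0.1,-0.1,7.8],0],[0.5,[0.1,-0.1,7.8],0]]'
python3 -m crank '[[0.5,[0,0,-3],0],[0.5,[0,0,-8],0],[0.5,[-8.9,25.9,-8],0.264],[0.5,[-8.9,25.9,-8],0.264],[0.5,[-8.9,25.9,-8],0.264],[0.5,[-8.9,25.9,-8],0.264],[0.5,[-8.9,25.9,-7],0.264],[0.5,[-8.9,25.9,-6],0.264],[0.5,[-8.9,25.9,-6],0.264],[0.5,[-8.9,25.9,-6],0.264]]'
python3 -c "
from chk import *
chk(30,'scene')
x,y,f=S['C']; plan([[('down',x,y,29,f)]])
im=grab('wrist'); q=cloud(im).reshape(-1,3)*1000
q=q[(q[:,2]>12)&(q[:,2]<24)&(abs(q[:,1]-y)<30)&(abs(q[:,0]-x)<80)]
print(len(q),cv2.minAreaRect(q[:,:2].astype(np.float32)))
"
```

```text
t: 33.4
position: [0.6082, 0.0273, 0.0501]
orientation: [-0.0, 0.994, 0.105, 0.0]
contact_force: [0.1, -0.0, -0.5]
width: 0.0435
grip_force: 0.0
t: 34.65
position: [0.5759, -0.2437, 0.1103]
orientation: [0.0, 1.0, -0.026, 0.0]
contact_force: [-0.2, 0.7, -0.2]
width: 0.044
grip_force: 0.0
slat board xy [  0.3 -37.2] size [131.5  25.6] ang-12.1: 0.2 h 36.0
slat board xy [ 2.5 39.9] size [132.8  24.9] ang-12.1: 0.1 h 35.9
t 34.7 pos [ 576.1 -243.7  110.5] phi -2.9 w 0.0441 F [ 0.7 -0.2 -0.4]
down [0.01, 0.23, 8.15] spin 0.001 rows>= 1.3
-- [ 576.1 -246.    29. ] -3.0
6315 ((581.2637329101562, -246.87030029296875), (24.105836868286133, 117.21882629394531), 87.22045135498047)
```

```bash
python3 -m crank '[[0.5,[0,0.2,5],0],[0.5,[0,0.2,7.5],0],[0.5,[0,0.2,8.2],0],[0.5,[0,0.2,8.2],0],[1,[0,0.2,8.2],0],[1,[0,0.2,8.2],0],[1,[0,0.2,8.2],0],[1,[0,0.2,8.2],0],[1,[0,0.2,8.2],0],[1,[0,0.2,8.2],0]]'
python3 -m crank '[[1,[0,0,-6],0],[1,[0,0,-10],0],[1,[-6,6,-10],0.3],[1,[-6,12,-10],0.6],[1,[-6,12,-10],0.9],[1,[-6,12,-10],1.2],[1,[-6,12,-10],1.307],[1,[-6,12,-10],1.307],[1,[-6,12,-10],1.307],[1,[-6,12,-10],1.307]]'
python3 -c "
from chk import *
chk(30,'top'); chk(30,'scene')
im=load('top'); save(im,'t2.png',(200,120,360,280),4)
plan([[('near',637.7,73,76,-77.9),('down',637.7,73,66,-77.9)]])"
```

```text
t: 36.0
position: [0.5759, -0.2468, 0.029]
orientation: [0.0, 1.0, -0.026, 0.001]
contact_force: [-0.6, 2.0, 6.0]
width: 0.0236
grip_force: 30.0
t: 37.25
position: [0.509, -0.3633, 0.128]
orientation: [0.0, 0.778, -0.628, -0.0]
contact_force: [-0.0, -0.7, -1.0]
width: 0.0238
grip_force: 30.0
slat board xy [  0.9 -37.7] size [130.6  24. ] ang-12.1: 0.0 h 36.5
slat board xy [ 1.7 41.8] size [129.3  24.1] ang-12.1: 0.3 h 36.6
slat board xy [  0.1 -37.8] size [133.9  25.7] ang-12.1: 0.1 h 35.9
slat board xy [ 3.  39.9] size [130.3  24.9] ang-12.1: 0.2 h 36.0
t 37.35 pos [ 509.  -363.3  128. ] phi -77.7 w 0.0237 F [ 0.4  0.3 -0.3]
near [-39.88, -21.89, 5.2] spin 0.004 rows>= 7.3
down [-39.88, -21.89, 6.2] spin 0.004 rows>= 0.2
-- [637.7  73.   66. ] -77.9
```

View pics/t2.png

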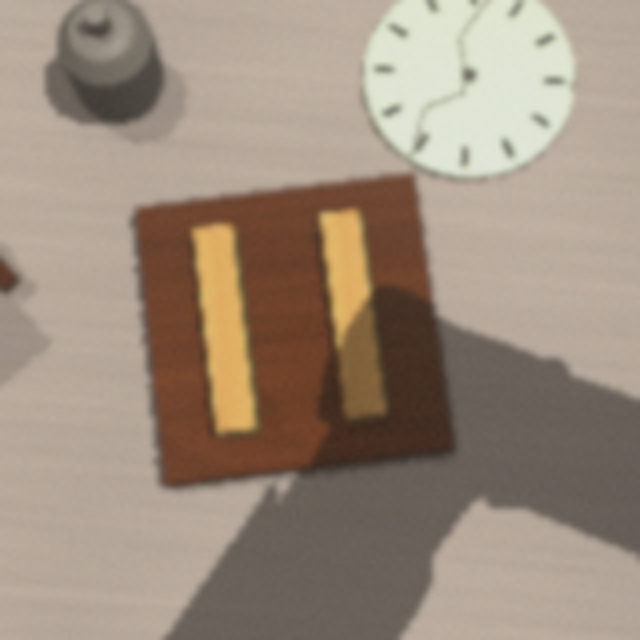

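```bash
python3 -m crank '[[1,[-40,-21.9,0],0],[1,[-40,-21.9,0],0],[1,[-40,-21.9,0],0],[1,[-40,-21.9,0],0],[1,[-40,-21.9,0],0],[1,[-40,-21.9,0],0],[1,[-40,-21.9,0],0],[1,[-40,-21.9,0],0],[1,[-40,-21.9,0],0],[1,[-40,-21.9,0],0]]'
python3 -c "
from chk import *
plan([[('near',637.4,74.2,76,-77.9),('down',637.4,74.2,66,-77.9)]])"
```

```text
t: 38.6
position: [0.639, 0.0727, 0.1279]
orientation: [0.0, 0.778, -0.628, -0.0]
contact_force: [0.4, -0.2, 0.9]
width: 0.0233
grip_force: 30.0
t 38.6 pos [639.   72.7 127.9] phi -77.9 w 0.0233 F [ 0.4 -0.2  0.9]
near [-0.18, 0.13, 5.19] spin 0.0 rows>= 0.8
down [-0.18, 0.13, 6.19] spin 0.0 rows>= 0.2
-- [637.4  74.2  66. ] -77.9
```

```bash
python3 -m crank '[[1,[-0.2,0.1,4],0],[1,[-0.2,0.1,5.4],0],[1,[-0.2,0.1,6],0],[1,[-0.2,0.1,6.2],0],[1,[-0.2,0.1,6.2],0],[1,[-0.2,0.1,6.2],0],[0.5,[-0.2,0.1,6.2],0],[0.5,[-0.2,0.1,6.2],0],[0.5,[-0.2,0.1,6.2],0],[0.5,[-0.2,0.1,6.2],0]]'
python3 -m crank '[[0.5,[0,0,-3],0],[0.5,[0,0,-7],0],[0.5,[38.5,12.4,-7],-1.345],[0.5,[38.5,12.4,-7],-1.345],[0.5,[38.5,12.4,-7],-1.345],[0.5,[38.5,12.4,-7],-1.345],[0.5,[38.5,12.4,-7],-1.345],[0.5,[38.5,12.4,-7],-1.345],[0.5,[38.5,12.4,-7],-1.345],[0.5,[38.5,12.4,-7],-1.345]]'
python3 -c "
from chk import *
chk(46,'top');chk(46,'scene')
x,y,f=S['D']; plan([[('down',x,y,29,f)]])
"
```

```text
t: 39.85
position: [0.6381, 0.0754, 0.0661]
orientation: [0.0, 0.778, -0.629, -0.0]
contact_force: [0.2, 0.2, -0.2]
width: 0.0434
grip_force: 0.0
t: 41.1
position: [0.5964, -0.3303, 0.1355]
orientation: [0.0, 1.0, -0.007, -0.0]
contact_force: [-0.0, 0.6, 0.1]
width: 0.044
grip_force: 0.0
slat board xy [42.2  4. ] size [ 25.1 129.7] ang-12.1: -0.0 h 52.5
slat board xy [40.9  3.6] size [ 29.6 127.5] ang-12.1: -0.5 h 51.6
t 41.2 pos [ 597.  -328.   135.7] phi -0.9 w 0.0439 F [ 1.   0.2 -0.4]
down [-0.07, -0.02, 10.67] spin -0.002 rows>= 1.7
-- [ 596.3 -327.8   29. ] -0.8
```

```bash
python3 -m crank '[[0.5,[-0.2,0,5],0],[0.5,[-0.2,0,9.5],0],[0.5,[-0.2,0,10.7],0],[0.5,[-0.2,0,10.7],0],[0.5,[-0.2,0,10.7],0],[1,[-0.2,0,10.7],0],[1,[-0.2,0,10.7],0],[1,[-0.2,0,10.7],0],[1,[-0.2,0,10.7],0],[1,[-0.2,0,10.7],0]]'
python3 -m crank '[[1,[0,0,-6],0],[1,[0,0,-10],0],[1,[-8,2,-10],0.3],[1,[-8,2,-10],0.6],[1,[-8,2,-10],0.9],[1,[-8,2,-10],1.2],[1,[-8,2,-10],1.346],[1,[-8,2,-10],1.346],[1,[-8,2,-10],1.346],[1,[-8,2,-10],1.346]]'
python3 -c "
from chk import *
chk(46,'top')
plan([[('over',560,56.3,128,-77.9)]])
"
```

```text
t: 42.45
position: [0.5958, -0.3271, 0.0299]
orientation: [0.0, 1.0, -0.007, 0.0]
contact_force: [-1.0, 0.9, 6.6]
width: 0.0236
grip_force: 30.0
t: 43.7
position: [0.515, -0.3457, 0.1288]
orientation: [0.0, 0.777, -0.629, -0.0]
contact_force: [0.8, 0.6, 0.3]
width: 0.0236
grip_force: 30.0
slat board xy [41.9  4. ] size [ 24.5 129.9] ang-12.1: -0.1 h 52.5
t 43.75 pos [ 515.1 -345.8  128.9] phi -78.0 w 0.0234 F [ 0.6 -0.1 -0. ]
over [-38.38, -12.78, 0.09] spin -0.001 rows>= 6.5
-- [560.   56.3 128. ] -77.9
```

```bash
python3 -m crank '[[1,[-38.4,-12.8,0],0],[1,[-38.4,-12.8,0],0],[1,[-38.4,-12.8,0],0],[1,[-38.4,-12.8,0],0],[1,[-38.4,-12.8,0],0],[1,[-38.4,-12.8,0],0],[1,[-38.4,-12.8,0],0],[1,[-38.4,-12.8,0],0],[1,[-38.4,-12.8,0],0],[1,[-38.4,-12.8,0],0]]'
python3 -c "
from chk import *
plan([[('down',560,56.3,66.5,-77.9)]])
x,y,f=S['E']
plan([[('up',560,56.3,135,-77.9),('E',x,y,135,f)]],(560,56.3,66.5,-77.9))
"
```

```text
t: 45.0
position: [0.5602, 0.0555, 0.129]
orientation: [0.0, 0.777, -0.629, -0.0]
contact_force: [0.2, 0.4, -1.3]
width: 0.0239
grip_force: 30.0
t 45.0 pos [560.2  55.5 129. ] phi -78.0 w 0.0239 F [ 0.2  0.4 -1.3]
down [-0.09, -0.0, 6.25] spin -0.001 rows>= 1.0
-- [560.   56.3  66.5] -77.9
up [0.0, -0.0, -6.85] spin -0.0 rows>= 1.1
E [45.37, 12.16, -6.85] spin -1.464 rows>= 7.8
-- [ 536.2 -412.8  135. ] 6.0
```

```bash
python3 -m crank '[[1,[-0.1,0,4],0],[1,[-0.1,0,5.4],0],[1,[-0.1,0,6],0],[1,[-0.1,0,6.2],0],[1,[-0.1,0,6.2],0],[1,[-0.1,0,6.2],0],[0.5,[-0.1,0,6.2],0],[0.5,[-0.1,0,6.2],0],[0.5,[-0.1,0,6.2],0],[0.5,[-0.1,0,6.2],0]]'
python3 -m crank '[[0.5,[0,0,-3],0],[0.5,[0,0,-6.9],0],[0.5,[45.4,12.2,-6.9],-1.464],[0.5,[45.4,12.2,-6.9],-1.464],[0.5,[45.4,12.2,-6.9],-1.464],[0.5,[45.4,12.2,-6.9],-1.464],[0.5,[45.4,12.2,-6.9],-1.464],[0.5,[45.4,12.2,-6.9],-1.464],[0.5,[45.4,12.2,-6.9],-1.464],[0.5,[45.4,12.2,-6.9],-1.464]]'
python3 -m crank '[[0.5,[0,0,0],0],[0.5,[0,0,0],0],[0.5,[0,0,0],0],[0.5,[0,0,0],0],[0.5,[0,0,0],0],[0.5,[0,0,0],0],[0.5,[0,0,0],0],[0.5,[0,0,0],0],[0.5,[0,0,0],0],[0.5,[0,0,0],0]]'
python3 -c "
from chk import *
chk(46,'top');chk(46,'scene')
x,y,f=S['E']; plan([[('down',x-1,y,29,f)]])
"
```

```text
t: 46.25
position: [0.5601, 0.0574, 0.0671]
orientation: [-0.0, 0.777, -0.629, -0.0]
contact_force: [-0.5, -0.0, 0.2]
width: 0.0435
grip_force: 0.0
t: 47.5
position: [0.5358, -0.4073, 0.1361]
orientation: [0.0, 1.0, 0.018, 0.0]
contact_force: [1.2, -0.6, -0.1]
width: 0.0436
grip_force: 0.0
t: 48.75
position: [0.536, -0.4054, 0.1361]
orientation: [-0.0, 1.0, 0.015, -0.0]
contact_force: [-1.0, 0.3, -1.4]
width: 0.0437
grip_force: 0.0
slat board xy [42.2  4. ] size [ 25.9 129.4] ang-12.1: 0.1 h 52.4
slat board xy [-38.1   1.2] size [ 24.8 129.7] ang-12.1: -0.5 h 52.6
slat board xy [-38.1  -0.1] size [ 28.5 128.8] ang-12.1: -0.0 h 51.8
slat board xy [40.8  2.9] size [ 28.8 128.9] ang-12.1: 0.0 h 51.7
t 48.85 pos [ 536.  -405.4  136.1] phi 1.7 w 0.0439 F [ 0.4  0.7 -0.1]
down [-0.1, 0.73, 10.71] spin -0.074 rows>= 1.7
-- [ 535.2 -412.8   29. ] 6.0
```

```bash
python3 -m crank '[[0.5,[-0.1,0.7,0],-0.074],[0.5,[-0.1,0.7,5],-0.074],[0.5,[-0.1,0.7,9.5],-0.074],[0.5,[-0.1,0.7,10.7],-0.074],[0.5,[-0.1,0.7,10.7],-0.074],[1,[-0.1,0.7,10.7],-0.074],[1,[-0.1,0.7,10.7],-0.074],[1,[-0.1,0.7,10.7],-0.074],[1,[-0.1,0.7,10.7],-0.074],[1,[-0.1,0.7,10.7],-0.074]]'
python3 -m crank '[[1,[0,0,-6],0],[1,[0,0,-11],0],[1,[0,-6,-11],0],[1,[0,-12,-11],0],[1,[0,-18,-11],0],[1,[0,-18,-11],0],[1,[0,-18,-11],0],[1,[0,-18,-11],0],[1,[0,-18,-11],0],[1,[0,-18,-11],0]]'
python3 -c "
from chk import *
plan([[('over',590.7,103.8,140,12.1)]])
"
```

```text
t: 50.1
position: [0.536, -0.4128, 0.0306]
orientation: [0.001, 0.999, 0.052, 0.001]
contact_force: [-0.4, 2.4, 7.2]
width: 0.0236
grip_force: 30.0
t: 51.35
position: [0.5163, -0.2341, 0.1388]
orientation: [-0.0, 0.999, 0.052, -0.0]
contact_force: [0.6, -0.5, -0.2]
width: 0.0238
grip_force: 30.0
t 51.35 pos [ 516.3 -234.1  138.8] phi 5.9 w 0.0238 F [ 0.6 -0.5 -0.2]
over [10.89, -32.84, -0.12] spin -0.108 rows>= 5.5
-- [590.7 103.8 140. ] 12.1
```

```bash
python3 -m crank '[[1,[11,-32.8,-0.1],-0.108],[1,[11,-32.8,-0.1],-0.108],[1,[11,-32.8,-0.1],-0.108],[1,[11,-32.8,-0.1],-0.108],[1,[11,-32.8,-0.1],-0.108],[1,[11,-32.8,-0.1],-0.108],[1,[11,-32.8,-0.1],-0.108],[1,[11,-32.8,-0.1],-0.108],[1,[11,-32.8,-0.1],-0.108],[1,[11,-32.8,-0.1],-0.108]]'
python3 -c "
from chk import *
plan([[('down',592.2,103.8,83,12.1)]])
"
```

```text
t: 52.6
position: [0.5916, 0.1033, 0.1402]
orientation: [-0.0, 0.994, 0.105, 0.0]
contact_force: [-0.0, -0.8, -0.8]
width: 0.0238
grip_force: 30.0
t 52.6 pos [591.6 103.3 140.2] phi 12.1 w 0.0238 F [-0.  -0.8 -0.8]
down [0.07, -0.03, 5.72] spin -0.0 rows>= 0.9
-- [592.2 103.8  83. ] 12.1
```

Place it, then retreat clear towards (480,-150).

```bash
python3 -m crank '[[1,[0.1,0,3.5],0],[1,[0.1,0,4.8],0],[1,[0.1,0,5.5],0],[1,[0.1,0,5.7],0],[1,[0.1,0,5.7],0],[1,[0.1,0,5.7],0],[0.5,[0.1,0,5.7],0],[0.5,[0.1,0,5.7],0],[0.5,[0.1,0,5.7],0],[0.5,[0.1,0,5.7],0]]'
python3 -m crank '[[0.5,[0,0,-3],0],[0.5,[0,0,-8],0],[0.5,[0,0,-14],0],[0.5,[-15,40,-14],0],[0.5,[-15,40,-14],0],[0.5,[-15,40,-14],0],[0.5,[-15,40,-14],0],[0.5,[-15,40,-14],0],[0.5,[-15,40,-14],0],[0.5,[-15,40,-14],0]]'
python3 - <<'E'
from chk import *
from m import comps
chk(62,'top');chk(62,'scene');chk(46,'top')
im=load('top'); save(im,'t3.png',s=1.42); im=load('scene'); save(im,'s3.png',(200,160,560,420),2.2)
comps(grab('top'),amin=300); plan([])
E
```

```text
t: 53.85
position: [0.5926, 0.1045, 0.0831]
orientation: [0.0, 0.994, 0.106, 0.0]
contact_force: [-0.7, 0.2, 0.3]
width: 0.0434
grip_force: 0.0
t: 55.1
position: [0.5296, -0.3204, 0.2232]
orientation: [0.0, 0.994, 0.106, 0.0]
contact_force: [1.1, 1.0, 0.0]
width: 0.0436
grip_force: 0.0
slat board xy [ 2.5 41.1] size [130.2  24.1] ang-12.1: 0.3 h 68.6
slat board xy [ 1.8 40.1] size [134.8  23.1] ang-12.1: 0.5 h 68.2
slat board xy [ 41.9 -11.5] size [30.7 99.8] ang-12.1: 4.6 h 53.0
slat board xy [-40.5 -15.9] size [29.7 95.4] ang-12.1: 0.7 h 53.0
1 px [56.0, 85.0] n 10509 top 108.7 max 117 rect c 848.2 640.4 wh 205.0 189.9 ang -73.2 mean [848.6 649.5]
20 px [317.0, 139.0] n 1758 top 9.4 max 13 rect c 778.9 -34.3 wh 137.8 137.4 ang -22.1 mean [777.3 -34.7]
24 px [227.0, 134.0] n 640 top 87.0 max 114 rect c 756.2 192.1 wh 43.3 39.3 ang -84.4 mean [754.2 191.5]
32 px [133.0, 194.0] n 7693 top 151.5 max 160 rect c 575.5 369.1 wh 201.3 143.7 ang -43.1 mean [570.8 371.8]
44 px [186.0, 172.0] n 308 top 105.7 max 109 rect c 640.2 274.0 wh 51.3 13.5 ang 46.2 mean [639.7 273.4]
49 px [272.0, 202.0] n 5067 top 52.6 max 73 rect c 601.4 67.9 wh 130.0 129.7 ang 13.8 mean [596.9  76.9]
79 px [3.0, 263.0] n 386 top 20.5 max 25 rect c 397.1 688.8 wh 114.6 15.8 ang 13.5 mean [409.7 693.8]
100 px [152.0, 301.0] n 1240 top 40.1 max 46 rect c 339.0 315.6 wh 152.0 148.4 ang -85.5 mean [337.6 316.9]
129 px [157.0, 300.0] n 488 top 17.1 max 21 rect c 338.7 321.7 wh 103.7 43.8 ang 15.5 mean [338.  316.5]
t 55.3 pos [ 529.7 -319.2  222.6] phi 12.0 w 0.0441 F [-0.   0.5  0.1]
```

View pics/t3.png

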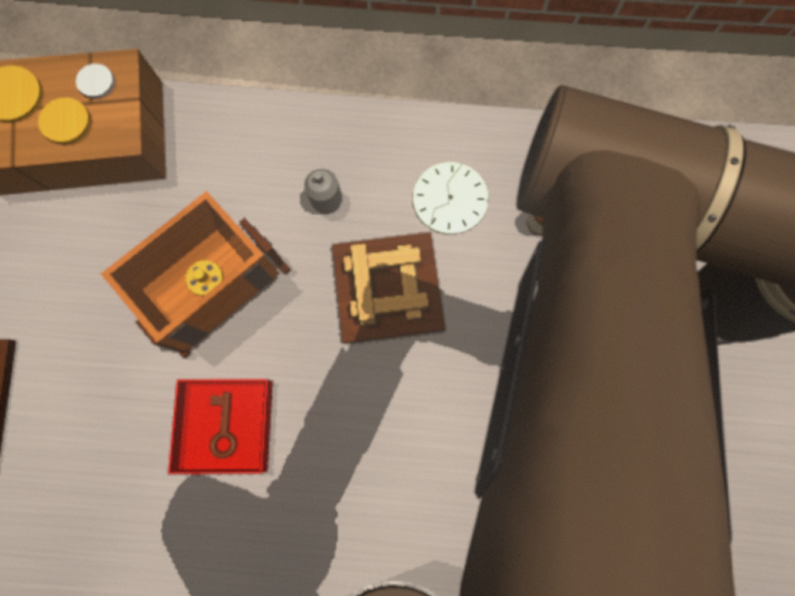

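View pics/s3.png

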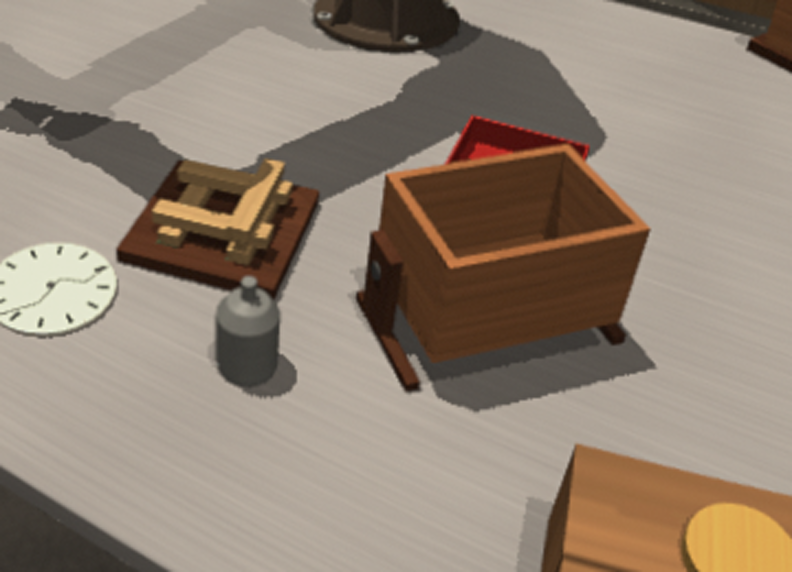

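The pictures show the bin upright with the wheel inside at (204,278). The key lies in the tray at (223,425), and the five-slat stack sits square on the board at (388,285). The dial and the weight have not moved, and the oil bottle is partly hidden by the arm.

```bash
python3 -c "
from workcell import env
print(env.sign_off())"
```

```text
the job is handed in; nothing more can be done
None
```

I handed the job in at about 55 s: the bin is upright with the one wheel in it, the key is in the tray, and the five slats are stacked crosswise about 2 to 4 mm off nominal by the camera. My first push on the bin jammed and read about 87 N at the wrist, under the 120 N limit. The dial and the weight measured unmoved; the arm mostly hid the oil bottle in the last picture, but nothing came near it.

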